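# Latch the soap curing cabinet

## Robot

A 6-joint arm with a two-finger parallel gripper is mounted at the origin on the work surface. World frame = base frame: x ahead of the robot, y to its left, z up, the work surface at z = 0. Lengths are in mm, angles in rad, forces in N, time in s.
With the tool pointing down it reaches from about 275 to 750 mm from the base axis. Payload 10.2 kg.
Tool frame: the origin (TCP) lies at the very end of the fingers, on their centre line; the grasp point (between the pads) lies 19 mm behind it; z points along the fingers, x is the direction in which the jaws open and shut, and the axes are right-handed (so a half turn about z gives the same grasp; the last joint's range is limited). The gripper opens to 85 mm and grips with 20 to 120 N. Pads are 22 mm wide; open, the fingers measure 114 mm over their backs; the gripper's body (76 mm by 85 mm) begins 54 mm behind the grasp point. The pads swing forward as they close: fully open they stand 13 mm farther back than shut.
Start: joints at [0.94, 0.313, 1.498, -0, 1.331, -0.223], TCP at [208.223, 481.948, 209.994] pointing down, gripper open.
Joint ranges: [-2.94, 2.94], [-0.97, 2.17], [0.19, 2.56], [-1.23, 4.37], [0.02, 3.11], [-2.88, 2.88]. Speed limits (rad/s): [2.39, 2.39, 3.01, 3.14, 3.14, 3.14].

## Interface

Orientations are given as a unit quaternion [w, x, y, z].
In Python, from rig import ctrl, cams gives the robot as it stands.
- The arm moves only by the tool play_rows, never from a script. Its argument "steps" is a list of rows, each a list of 2 entries, a list of its own where there are three numbers: the shift along the tool's x, y, z normalised to -1 to 1, where 1 is 0.75 m, then the turn, a rotation vector about the tool's x, y, z normalised to -1 to 1, where 1 is 45 degrees. A call has 1 to 20 rows; each row shifts and turns the commanded pose from where the row before left it, along the tool's axes as they then stand; what a row does not reach is not made up. A row lasts 1/10 s, in which the tool goes at most 50 mm and 8.59 degrees, less where a joint would pass 70% of its speed; a pose out of reach is approached as far as the arm can. A call with a number of a shift or a turn outside -1 to 1 is refused whole. A call with a gripper value outside its range is refused whole. "grip" is the closure, from 0 (fully open) to 1 (shut), set as the call begins (left out, the last holds). The fingers move at their own pace and stop on an object; "squeeze" is the grip in N (left out, the last holds). Time passes only in rows, so rows that do not move let the fingers close. It gives the time, the measured TCP pose, the force and the opening at its end, in the units of the state.
- ctrl.sense(): the state, without advancing time (a new reading comes with each control period).
- cams.capture(name): name is "scene" or "side" or "wrist"; returns the picture (480x640x3 uint8, red, green, blue); there is no depth.
- cams.camera_info(name): a dict with "fx", "fy", "cx", "cy" (pixels), "xyz" and "attitude" of the camera in the world. Camera axes: x right, y up, looking along -z (the intrinsics and any distortion apply to the point x, -y, -z); pixel columns grow to the right and rows downward; lengths in mm; the calibration is good to about 2 mm. A picture is of the moment at which its call begins: read the wrist's pose just before it. camera_info takes no time and is no camera call; for the wrist camera it gives the pose at the moment of the call.
- ctrl.finish_job(): hands the job in, once; it reports no verdict.
Trained networks look in the newest picture that a camera, given by its name, has taken for a name from the list of things; names that differ only in an ending like _2 or _b are one class to them, and where a whole thing is asked for, a point or a joint stands for the part that bears it (a point fixed in the world has none). Each returns a list of dicts, best first, with "p" (0 to 1); they miss things now and then, are a little off and sometimes report something else, mostly with a low value. They report only what shows in the picture. A call takes as long as a camera call.
- cams.search_frame(camera, thing): "rect" ([centre column, centre row, width, height] in pixels, round what is visible of it).
- cams.tip_of(camera, thing): "pixel" ([column, row] in pixels: a listed point, or the origin of a listed thing).
The state is a dict: "time_s": time; "joints": joint angles; "dq": joint speeds; "tau": joint torques, N m; "eef_pos": TCP position; "ee_rot": TCP orientation; "force": force on the tool from outside, world axes, zero at the start; "wrist_torque": the same for the moment, N m; "grip_width": opening from 0.0 (shut) to 1.0 (fully open).
Only numpy, scipy, OpenCV 4.12 (cv2) and the standard library are available. Lean on these libraries where they do the work, as an engineer would, in place of code of your own. Each camera call takes 0.05 s, during which the arm holds its last target.

## Task

Shut the wire door of the soap curing cabinet and latch it. Lift the latch bar by its knob, swing the sprung door in with the bar carried over the horn of the catch until the bar just presses on the catch's rubber buffer, let the bar down fully into the catch, and let go, so that the latch alone holds the door. The catch is a light bracket: feel the bar home gently, never leaning, ramming or levering on the catch with more than 20 N (2 kg), and leave the tray, the two stacked soaps and the bottle standing where they are.

Things in the scene. Friction and masses are not known exactly. Their poses are not given: they have to be found in the camera images.
- cabinet: Brown wooden bench-top cabinet, fixed, 340 wide, 200 deep, 250 high, with an inset wire-mesh door in its front. Origin: middle of the lower front edge, on the table. x points from the front plane into the cabinet, z up, y along the front towards the hinge end: door hinge line at y = +128 mm, catch at y = -150 mm.
- door (a joint): Door angle, rad. 0: door face flush with the cabinet front; grows as the door swings out (to the cabinet's -x); range -0.08 to 0.9. Sprung hinges push it to 0.5 (0.9 N m per rad) with 0.16 N m of friction, so it stands ajar and takes about 3 N at the knob to hold shut. It has no stop of its own near shut: the catch stops the bar. Latched, it reads between -0.055 and 0.05.
- pivot (a joint): Angle of the latch bar about its pivot bolt, rad. 0: hangs on the staple, drooping a little; 0.04: level, as when seated on the catch's floor; grows as the free end rises; stopped by the staple at 0.26. Above 0.13 its lower edge clears the horn; lower, the square horn blocks it and will not lift it. Lying on top of the horn it reads about 0.12. It falls by its own weight (0.24 to 0.39 kg).
- latch_bar: Flat dark steel bar, 246 long, 20 high, 6 thick, across the outside of the door, its faces 21 and 27 mm out from the door face; pivot bolt at its hinge end (58 mm from the hinge line), staple near the door's free edge; its free end reaches 43 mm past that edge to the catch. Origin on the pivot axis (200 mm up), in the door face plane; x square to the door, inwards; y along the door to the hinge.
- knob (a point): Grip centre of the latch knob, a steel peg 18 mm thick standing 46 mm out of the bar's outer face, square to the door (along the point's -x), with a 24 mm collar on its last 6 mm. On its axis, 26 mm from the bar (53 mm from the door face), 130 mm along the bar from the pivot, 188 mm from the hinge line. Free on both sides and above: pinch from above, fingers closing along the bar (point y).
- hinge_line (a point): Point on the door's upright hinge line, 200 mm above the table, in the plane of the door face; it turns with the door: x square to the door, inwards, y from the free edge to the hinge.
- catch_middle (a point): Fixed point: nominal place of the catch, at its floor (190 mm up), mid-width, inner face of the horn at middle setting; 278 mm from the hinge line. The catch is a dark steel bracket 28 wide, open on top: in front a horn 5 thick and 18 high above the floor, behind a back leg 60 high faced with a rubber buffer, 7.5 mm between horn and buffer for the 6 mm bar.
- buffer_middle (a point): Fixed point: nominal place of the buffer's face, 30 mm above the catch's floor. The buffer yields 2 mm at 3 N per mm, then is solid. The whole catch sits on threaded studs, set up to 12 mm farther in or out (cabinet x) than nominal: this is not measured and must be felt. Swinging in with the bar raised, the first firm resistance is the buffer, and there the bar is behind the horn.
- tray: Bystander: loose aluminium tray 160 x 240 x 24 with four soaps in it. Origin: centre of its underside.
- soap_low: Bystander: dark soap bar 60 x 85 x 30, the lower of a loose stack of two. Origin: centre of its underside.
- soap_high: Bystander: the upper dark soap bar of the stack, same size.
- bottle: Bystander: amber bottle, 56 in diameter, 130 high, standing loose. Origin: centre of its underside.

How it is judged:
By the outcome, as a careful person would: the job done as asked, in the order asked, and still so for the second after the job is handed in, with the robot touching nothing.
It also fails if it takes over 64 s, if anything falls off the work surface, if the arm or the gripper's body presses on something with over 40 N, if the wrist force passes 120 N, or if a joint passes its speed limit or range.

## Working session

There is one attempt and no reset: what is moved stays moved. The work goes in short steps, Python scripts to look and compute and a tool call to move; the robot and the scene stay as the last step left them, time stands still between calls to the robot, and variables do not carry over. Pictures are saved under pics/ and viewed, and the job is handed in when it is done.

Besides the shell and the picture viewer there is one more tool, called after "Request:" by a JSON object that holds its "fn" and its "kwargs", one argument or row to a line. play_rows: Moves the arm, as the interface text tells. Its arguments: {"type":"object","properties":{"steps":{"type":"array"},"grip":{"type":"number"},"squeeze":{"type":"number"}},"required":["steps"]}

```bash
ls; mkdir -p pics; python3 - <<'E'
from rig import ctrl,cams
import cv2,json
s=ctrl.sense(); print(s)
for n in ["scene","side","wrist"]:
    print(n,cams.camera_info(n))
    im=cams.capture(n); cv2.imwrite(f"pics/{n}0.png",im[:,:,::-1])
    for t in ["knob","hinge_line","latch_bar","cabinet","catch_middle","buffer_middle","tray","bottle","soap_low","soap_high"]:
        r=cams.tip_of(n,t)
        print(t,r[:2])
E
```

```text
pics
{'time_s': 0.0, 'joints': array([ 9.39567376e-01,  3.13455106e-01,  1.49846858e+00,  2.93546579e-06,
        1.33103671e+00, -2.23444557e-01]), 'dq': array([-1.92807359e-03, -2.77021971e-05,  1.74792001e-03, -1.69887863e-04,
        6.61017719e-04, -9.36777815e-05]), 'tau': array([-2.92188670e-04, -4.12271011e+01, -2.59738612e+01, -2.27049891e-04,
        4.18175507e-03, -2.14848188e-05]), 'eef_pos': array([208.04923691, 481.68369583, 209.42064086]), 'ee_rot': array([ 2.38334784e-04,  8.35636393e-01,  5.49282579e-01, -6.41000685e-04]), 'force': array([-0.25501236, -0.05463789,  0.01644902]), 'wrist_torque': array([-0.01673032, -0.02706452,  0.02042181]), 'grip_width': 1.0017580120327834}
scene {'fx': 507.9318148655022, 'fy': 507.9318148655022, 'cx': 319.73522412288884, 'cy': 249.53480090178934, 'xyz': array([1065.41632759, -216.41197598,  802.20895077]), 'attitude': array([0.80557806, 0.31221769, 0.18200599, 0.46950817])}
knob [{'pixel': [247.8, 268.3], 'p': 0.81}]
hinge_line [{'pixel': [200.9, 374.9], 'p': 0.78}]
latch_bar []
cabinet []
catch_middle [{'pixel': [139.3, 247.2], '
[... 855 characters left out ...]
[461.1, 323.8], 'p': 0.26}]
buffer_middle [{'pixel': [470.1, 321.4], 'p': 0.85}]
tray [{'pixel': [218.7, 286.1], 'p': 0.66}]
bottle [{'pixel': [411.4, 258.5], 'p': 0.94}]
soap_low [{'pixel': [299.9, 352.1], 'p': 0.88}]
soap_high [{'pixel': [299.8, 343.2], 'p': 0.95}]
wrist {'fx': 350.3813582689972, 'fy': 350.3813582689972, 'cx': 320.63921180695286, 'cy': 235.59899554321396, 'xyz': array([145.88140112, 508.91242546, 374.02223514]), 'attitude': array([ 0.82798109, -0.11310108, -0.07410109,  0.54420997])}
knob []
hinge_line []
latch_bar []
cabinet [{'pixel': [111.7, 478.0], 'p': 0.37}]
catch_middle []
buffer_middle []
tray []
bottle []
soap_low [{'pixel': [111.4, 472.1], 'p': 0.6}]
soap_high []
```

View pics/scene0.png

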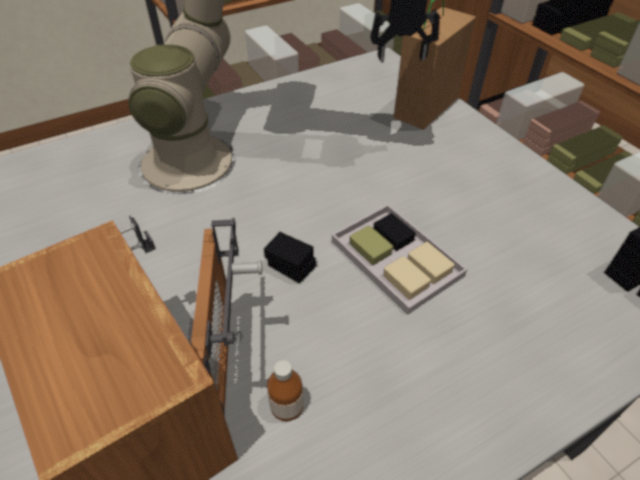

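View pics/side0.png

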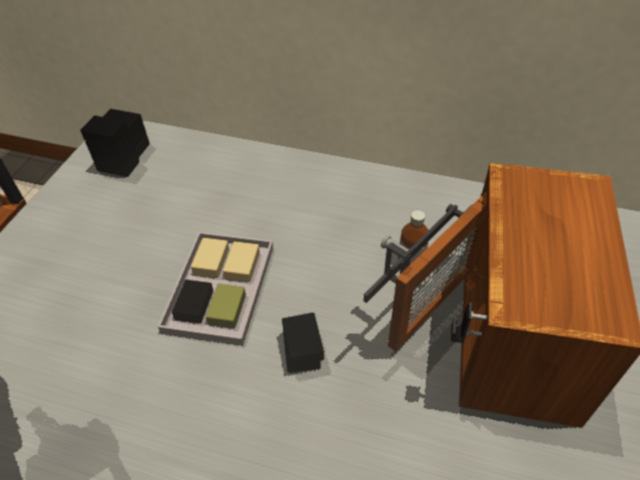

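```bash
cat > h.py <<'E'
import numpy as np
from scipy.spatial.transform import Rotation as R
from scipy.optimize import least_squares
C={'scene':dict(f=507.9318,c=(319.735,249.535),xyz=np.array([1065.41632759,-216.41197598,802.20895077]),q=[0.80557806,0.31221769,0.18200599,0.46950817]),
'side':dict(f=565.63284,c=(325.06088,245.84687),xyz=np.array([-54.28301002,-137.19486947,900.59393048]),q=[0.75018078,0.28633908,-0.20333141,-0.56026339])}
def rot(q): return R.from_quat([q[1],q[2],q[3],q[0]])
def proj(n,P):
    c=C[n]; p=rot(c['q']).inv().apply(np.atleast_2d(P)-c['xyz'])
    return np.c_[c['c'][0]+c['f']*p[:,0]/-p[:,2], c['c'][1]-c['f']*p[:,1]/-p[:,2]]
def tri(a,b):
    f=lambda P:np.r_[proj('scene',P)[0]-a,proj('side',P)[0]-b]
    r=least_squares(f,[500,200,200.]); return r.x,np.abs(r.fun).max()
E
python3 - <<'E'
from h import *
D=dict(knob=([247.8,268.3],[395.7,249.0]),hinge=([200.9,374.9],[481.5,201.3]),catch=([139.3,247.2],[462.0,331.7]),buf=([132.2,234],[470.1,321.4]),tray=([395,257.5],[218.7,286.1]),bottle=([285.7,405.6],[411.4,258.5]),slow=([293.2,264.1],[299.9,352.1]),shigh=([286.6,255.5],[299.8,343.2]))
for k,(a,b) in D.items(): print(k,*tri(np.array(a),np.array(b)))
E
```

```text
knob [560.16082465 -60.85723758 192.09192721] 0.35876422612938086
hinge [ 703.67377355 -188.09179088  198.80862067] 2.643372511784719
catch [ 430.78001975 -191.63662085  191.28097453] 2.6031532270683044
buf [ 429.64390532 -196.3700497   222.74064403] 1.4419778483356822
tray [528.93162323 272.07648201   4.52812661] 1.2784842213155798
bottle [708.38928631 -78.69756404   1.7597812 ] 0.4775110002540828
slow [436.68532929  74.8900342   -0.77820856] 0.5105171121679177
shigh [434.64903847  68.30808976  32.19900637] 2.116432117522436
```

```bash
cat > fit.py <<'E'
from h import *
def T(p,P):
    x0,y0,yaw=p; P=np.atleast_2d(np.asarray(P,float))
    c,s=np.cos(yaw),np.sin(yaw)
    return np.c_[x0+c*P[:,0]-s*P[:,1], y0+s*P[:,0]+c*P[:,1], P[:,2]]
def knob(th,pv=0.0,out=53,along=130):
    d=np.array([-np.sin(th),-np.cos(th)]);n=np.array([-np.cos(th),np.sin(th)])
    r=58+along*np.cos(pv); xy=np.array([0,128])+r*d+out*n
    return [xy[0],xy[1],200+along*np.sin(pv)]
E
python3 - <<'E'
from fit import *
obs=[('scene',[0,-170,250],(110,222)),('scene',[0,170,250],(211,382)),('side',[0,-170,250],(490,330)),('side',[0,170,250],(490,165)),
('side',[200,-170,250],(640,346)),('side',[200,170,250],(612,177)),('scene',[200,170,250],(45,477)),
('scene',[0,128,200],(200.9,374.9)),('side',[0,128,200],(481.5,201.3)),
('side',[-24,-150,190],(462,331.7)),('scene',[-24,-150,190],(139.3,247.2))]
kn=[('scene',(247.8,268.3)),('side',(395.7,249.0))]
def f(v,full=False):
    p=v[:3]; th=v[3]
    r=[proj(n,T(p,P))[0]-o for n,P,o in obs]
    r+=[2*(proj(n,T(p,knob(th,v[4])))[0]-o) for n,o in kn]
    if full: return np.round(r,1)
    return np.ravel(r)
r=least_squares(f,[560,-190,-1.5,0.5,0.],loss='soft_l1')
print(r.x); print(f(r.x,True)); print(T(r.x[:3],knob(r.x[3],r.x[4])), T(r.x[:3],[[0,128,200],[-24,-150,190]]))
np.save('p.npy',r.x)
import cv2
p=r.x
for n in ['scene','side']:
    im=cv2.imread(f'pics/{n}0.png')
    pts=[[0,-170,250],[0,170,250],[0,-170,0],[0,170,0],[200,170,250],[200,-170,250],[0,128,200],[-24,-150,190],[-24,-150,220]]+[knob(p[3],p[4],o,a) for o,a in [(53,130),(27,130),(24,0),(24,230)]]
    for u,v in proj(n,T(p[:3],pts)): cv2.circle(im,(int(round(u)),int(round(v))),2,(255,0,255),-1)
    im=im[180:480,0:400] if n=='scene' else im[120:440,240:640]
    cv2.imwrite(f'pics/{n}1.png',cv2.resize(im,None,fx=1.8,fy=1.8))
E
```

```text
[ 5.79160291e+02 -2.01480712e+02 -1.46909906e+00  5.43899488e-01
 -6.30687131e-02]
[[ 1.2 -3.4]
 [ 1.  -0.9]
 [-0.1 -3.9]
 [ 0.6 -1.8]
 [ 6.7  3.6]
 [-0.5 -0.4]
 [-6.3  6. ]
 [ 2.2  0.7]
 [ 3.2 -0.8]
 [ 2.8  3.1]
 [ 1.5 -1.3]
 [-0.3 -0.3]
 [-1.6  0.4]]
[[559.49633591 -60.24347754 191.80650165]] [[ 706.49895173 -188.4858882   200.        ]
 [ 427.49876818 -192.83302293  190.        ]]
```

View pics/scene1.png

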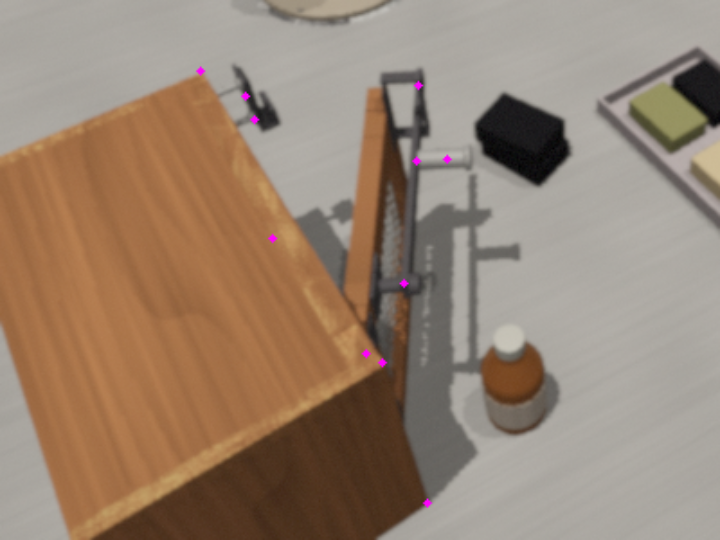

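View pics/side1.png

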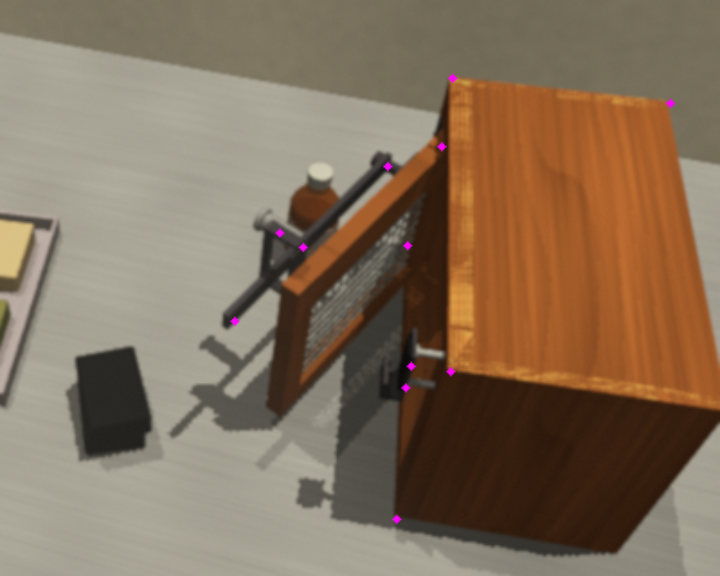

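Request:
{"fn": "play_rows", "kwargs": {
  "steps": [
    [[-0.0318,0.0478,-0.0081],[0,0,0]],
    [[-0.0318,0.0478,-0.0081],[0,0,0]],
    [[-0.0318,0.0478,-0.0081],[0,0,0]],
    [[-0.0318,0.0478,-0.0081],[0,0,0]],
    [[-0.0318,0.0478,-0.0081],[0,0,0]],
    [[-0.0318,0.0478,-0.0081],[0,0,0]],
    [[-0.0318,0.0478,-0.0081],[0,0,0]],
    [[-0.0318,0.0478,-0.0081],[0,0,0]],
    [[-0.0318,0.0478,-0.0081],[0,0,0]],
    [[-0.0318,0.0478,-0.0081],[0,0,0]],
    [[-0.0318,0.0478,-0.0081],[0,0,0]],
    [[-0.0318,0.0478,-0.0081],[0,0,0]],
    [[-0.0318,0.0478,-0.0081],[0,0,0]],
    [[-0.0318,0.0478,-0.0081],[0,0,0]],
    [[-0.0318,0.0478,-0.0081],[0,0,0]]
  ],
  "grip": 0.3,
  "squeeze": 30
}}

```text
time_s: 3.15
eef_pos: [560.7, -61.4, 301.4]
ee_rot: [0.0, 0.836, 0.549, 0.0]
force: [1.0, 1.1, 0.6]
grip_width: 0.702
```

Request:
{"fn": "play_rows", "kwargs": {
  "steps": [
    [[0,0,0],[0,0,0.17]],
    [[0,0,0],[0,0,0.17]],
    [[0,0,0],[0,0,0.17]],
    [[0,0,0],[0,0,0.17]],
    [[0,0,0],[0,0,0.17]],
    [[0,0,0],[0,0,0.17]],
    [[0,0,0],[0,0,0.17]],
    [[0,0,0],[0,0,0.17]],
    [[0,0,0],[0,0,0.17]],
    [[0,0,0],[0,0,0.17]],
    [[0,0,0],[0,0,0.17]],
    [[0,0,0],[0,0,0.17]],
    [[0,0,0],[0,0,0]],
    [[0,0,0],[0,0,0]]
  ]
}}

```text
time_s: 4.55
eef_pos: [560.0, -59.7, 301.1]
ee_rot: [-0.0, 0.976, -0.216, -0.0]
force: [-0.3, 0.4, -0.1]
grip_width: 0.701
```

```bash
python3 - <<'E'
from rig import ctrl,cams
import cv2,json
s=ctrl.sense(); print(s)
i=cams.camera_info("wrist"); print(i)
im=cams.capture("wrist"); cv2.imwrite("pics/wrist2.png",im[:,:,::-1])
for t in ["knob","hinge_line","latch_bar","catch_middle","buffer_middle","bottle"]:
    print(t,cams.tip_of("wrist",t)[:2])
from h import *; import h
h.C['wrist']=dict(f=i['fx'],c=(i['cx'],i['cy']),xyz=i['xyz'],q=i['attitude'])
from fit import *
p=np.load('p.npy'); print(proj('wrist',T(p[:3],knob(p[3],p[4]))))
import pickle; pickle.dump(h.C,open('C.pkl','wb'))
E
```

```text
{'time_s': 4.55, 'joints': array([-3.14243012e-01,  3.56455587e-01,  1.20404275e+00,  1.56199339e-05,
        1.58112331e+00,  1.21401006e-01]), 'dq': array([-4.76690606e-04,  7.38805927e-04, -2.68809248e-04,  7.12987522e-05,
       -4.41979238e-04, -5.54098317e-04]), 'tau': array([-2.65234608e-03, -4.47003293e+01, -2.74388802e+01, -2.93561670e-04,
        6.87583724e-04,  1.64555563e-01]), 'eef_pos': array([559.99453294, -59.71217619, 301.10599331]), 'ee_rot': array([-9.16904941e-06,  9.76370454e-01, -2.16103532e-01, -1.36790855e-05]), 'force': array([-0.34643452,  0.3913909 , -0.10326726]), 'wrist_torque': array([-0.04663505, -0.00727419,  0.01027567]), 'grip_width': 0.7007579403532935}
{'fx': 350.3813582689972, 'fy': 350.3813582689972, 'cx': 320.63921180695286, 'cy': 235.59899554321396, 'xyz': array([588.25569011,   1.71484626, 465.12189782]), 'attitude': array([ 0.96740985, -0.13187484,  0.02878691, -0.21423941])}
knob [{'pixel': [323.5, 222.3], 'p': 0.85}]
hinge_line [{'pixel': [552.5, 289.5], 'p': 0.62}]
latch_bar []
catch_middle [{'pixel': [251.6, 404.7], 'p': 0.79}]
buffer_middle []
bottle [{'pixel': [432.4, 154.7], 'p': 0.72}]
[[320.46568495 226.528987  ]]
```

View pics/wrist2.png

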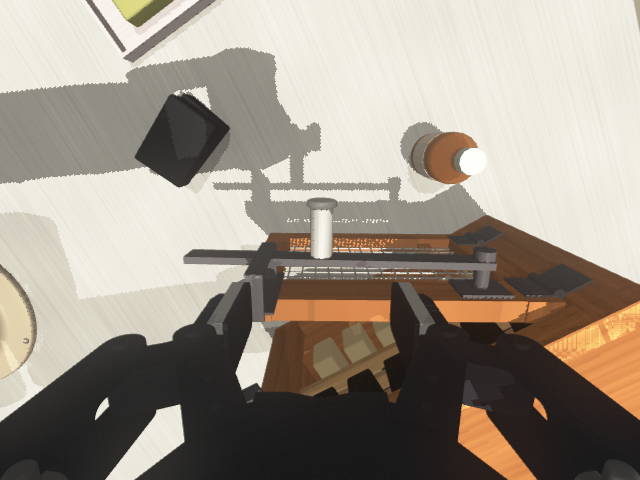

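```bash
cat > refit.py <<'E'
import pickle,h
h.C=pickle.load(open('C.pkl','rb'))
from fit import *
A=[('wrist',73,130,(321.3,204)),('wrist',53,130,(323.5,222.3)),('wrist',27,130,(321.5,256)),('scene',73,130,(260.6,267.2)),('scene',27,130,(231.5,267.5)),('scene',53,130,(247.8,268.3)),
('side',73,130,(385.6,242.2)),('side',27,130,(408.3,257.2)),('side',53,130,(395.7,249)),('wrist',24,237,(187,257)),('side',24,237,(367,298)),('wrist',24,0,(486,262))]
# free: knob xyz + angle psi of bar(world, toward hinge), pivot tilt
def pt(v,out,al):
    x,y,z,psi,pv=v
    d=np.array([-np.cos(psi),-np.sin(psi)]); n=np.array([-np.sin(psi),np.cos(psi)])
    k=np.array([x,y]); dl=al-130
    return np.r_[k+d*dl*np.cos(pv)+n*(out-53), z+dl*np.sin(pv)]
f=lambda v:np.ravel([h.proj(n,pt(v,o,a))[0]-np.array(px) for n,o,a,px in A])
r=least_squares(f,[560,-60,195,-.44,0],loss='soft_l1')
print(r.x);print(np.round(f(r.x).reshape(-1,2),1))
E
python3 refit.py
```

```text
[ 5.60960455e+02 -5.96090111e+01  1.93359912e+02 -4.41080008e-01
 -3.67203905e-02]
[[ 0.7 -3.2]
 [-1.7  3.3]
 [ 0.1  0.4]
 [ 0.5  0.1]
 [ 0.2  1.4]
 [ 0.5 -0.3]
 [-0.4 -0.4]
 [-0.8 -1.4]
 [-0.9 -1.2]
 [ 5.9  0.7]
 [ 0.2  0.3]
 [-3.7  0.6]]
```

Request:
{"fn": "play_rows", "kwargs": {
  "steps": [
    [[0.0012,0,0.03],[0,0,0]],
    [[0,0,0.03],[0,0,0]],
    [[0,0,0.03],[0,0,0]],
    [[0,0,0.03],[0,0,0]],
    [[0,0,0.024],[0,0,0]],
    [[0,0,0.024],[0,0,0]],
    [[0,0,0],[0,0,0]],
    [[0,0,0],[0,0,0]]
  ]
}}

```text
time_s: 5.7
eef_pos: [561.0, -60.2, 175.7]
ee_rot: [0.0, 0.976, -0.218, 0.0]
force: [-0.3, 0.5, 0.6]
grip_width: 0.7
```

```bash
python3 - <<'E'
from rig import ctrl,cams
import cv2,json
s=ctrl.sense(); print(s['eef_pos'],s['force'])
im=cams.capture("wrist"); cv2.imwrite("pics/wrist3.png",im[:,:,::-1])
im=cams.capture("side"); cv2.imwrite("pics/side3.png",cv2.resize(im[120:440,240:640,::-1],None,fx=1.8,fy=1.8))
E
```

```text
[561.01526388 -60.15850946 175.70953595] [-0.33779767  0.47635753  0.59475238]
```

View pics/wrist3.png

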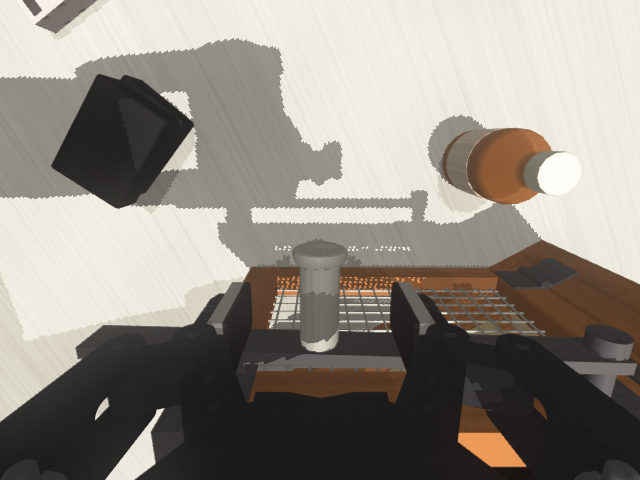

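View pics/side3.png

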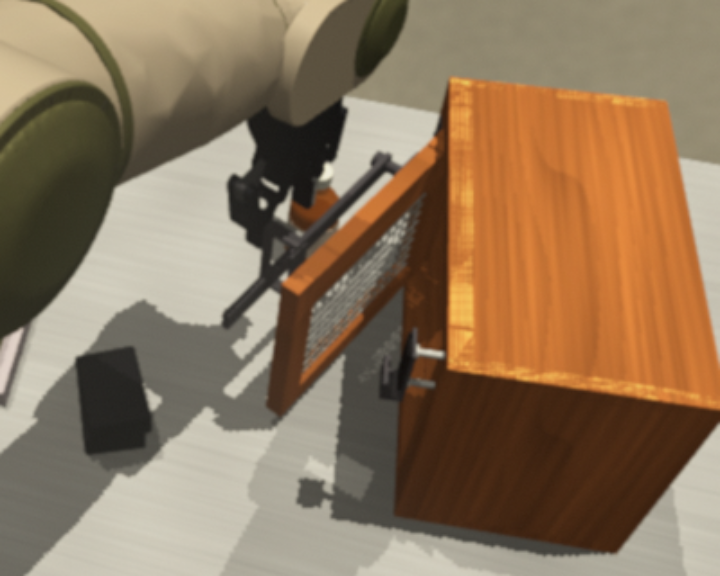

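Request:
{"fn": "play_rows", "kwargs": {
  "steps": [
    [[0,0,0],[0,0,0]],
    [[0,0,0],[0,0,0]],
    [[0,0,0],[0,0,0]],
    [[0,0,0],[0,0,0]],
    [[0,0,0],[0,0,0]],
    [[0,0,0],[0,0,0]],
    [[0,0,0],[0,0,0]],
    [[0,0,0],[0,0,0]]
  ],
  "grip": 1.0,
  "squeeze": 30
}}

```text
time_s: 6.6
eef_pos: [560.6, -59.9, 175.5]
ee_rot: [-0.0, 0.976, -0.218, -0.0]
force: [-4.2, 3.0, 5.3]
grip_width: 0.174
```

```bash
python3 - <<'E'
from rig import ctrl,cams
import cv2,json
s=ctrl.sense(); print(s['eef_pos'],s['force'],s['wrist_torque'],s['grip_width']*85)
im=cams.capture("wrist"); cv2.imwrite("pics/wrist4.png",im[:,:,::-1])
E
```

```text
[560.56317963 -59.8566114  175.54343839] [-4.24543838  2.98642692  5.3331218 ] [0.33824431 0.73879699 0.00126618] 14.779143803188083
```

View pics/wrist4.png

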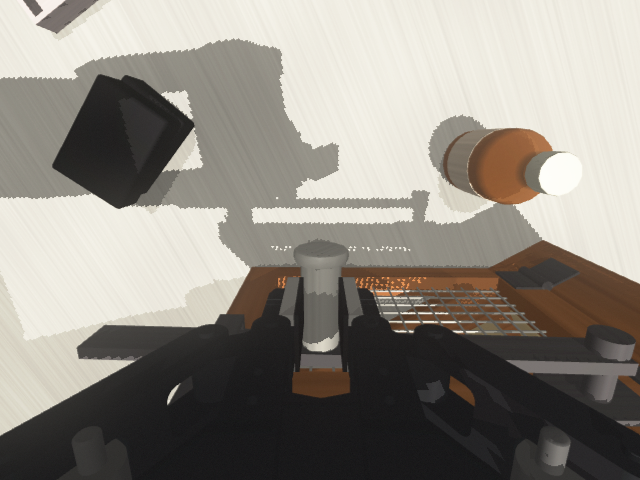

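```bash
cat > plan.py <<'E'
import numpy as np
from scipy.spatial.transform import Rotation as R
H=np.array([708.4,-187.8]); PSI0=0.1017
def kn(th,pv):  # knob frame: pos & R (x toward hinge along bar, z down-ish)
    psi=PSI0-th; c,s=np.cos(psi),np.sin(psi)
    d=np.array([-c,-s]); n=np.array([-s,c]); a=pv-0.04
    xy=H+(58+130*np.cos(a))*d+53*n
    pos=np.array([*xy,200+130*np.sin(a)])
    Rm=R.from_euler('z',psi)*R.from_euler('y',a)   # +y rot of x-> -z for +a: x toward hinge goes down, free end up
    B=Rm*R.from_matrix(np.diag([1.,-1,-1]))
    return pos,B
def tool(th,pv):
    p,B=kn(th,pv); return p+B.apply([0,0,19.]),B
def rows(seq,dp=4):
    out=[]
    for a,b in zip(seq[:-1],seq[1:]):
        p0,B0=tool(*a);p1,B1=tool(*b)
        sh=B0.inv().apply(p1-p0)/750; rv=(B0.inv()*B1).as_rotvec()/np.radians(45)
        out.append([[round(x,dp) for x in sh],[round(x,dp) for x in rv]])
    return out
def show(seq):
    r=rows(seq); print(str(r).replace('-0.0,','0,').replace('0.0,','0,').replace('-0.0]','0]').replace('0.0]','0]'))
E
python3 - <<'E'
from plan import *
t=0.543
print(tool(t,0)[0])
show([(t,v) for v in np.linspace(0,.19,9)])
from fit import T
p=np.load('p.npy')
import numpy as np
for q in ([430.78,-191.64],[429.64,-196.37]):
    d=np.array(q)-p[:2];c,s=np.cos(p[2]),np.sin(p[2]);print('cab',c*d[0]+s*d[1],-s*d[0]+c*d[1])
E
```

```text
[561.82907115 -59.9488117  175.81658453]
[[[np.float64(-0.0006), np.float64(-0.0), np.float64(-0.0041)], [np.float64(0.0), np.float64(-0.0302), np.float64(-0.0)]], [[np.float64(-0.0006), np.float64(0.0), np.float64(-0.0041)], [np.float64(-0.0), np.float64(-0.0302), np.float64(0.0)]], [[np.float64(-0.0006), np.float64(-0.0), np.float64(-0.0041)], [np.float64(0.0), np.float64(-0.0302), np.float64(0.0)]], [[np.float64(-0.0006), np.float64(0.0), np.float64(-0.0041)], [np.float64(0.0), np.float64(-0.0302), np.float64(0.0)]], [[np.float64(-0.0006), np.float64(0.0), np.float64(-0.0041)], [np.float64(0.0), np.float64(-0.0302), np.float64(-0.0)]], [[np.float64(-0.0006), np.float64(-0.0), np.float64(-0.0041)], [np.float64(-0.0), np.float64(-0.0302), np.float64(-0.0)]], [[np.float64(-0.0006), np.float64(-0.0), np.float64(-0.0041)], [np.float64(0.0), np.float64(-0.0302), np.float64(-0.0)]], [[np.float64(-0.0006), np.float64(0.0), np.float64(-0.0041)], [np.float64(-0.0), np.float64(-0.0302), np.float64(0.0)]]]
cab -24.85374150354366 -146.61460321166342
cab -20.263915204315555 -148.22891251997896
```

Request:
{"fn": "play_rows", "kwargs": {
  "steps": [
    [[-0.0006,0,0],[0,0,0]],
    [[-0.0006,0,-0.0041],[0,-0.0302,0]],
    [[-0.0006,0,-0.0041],[0,-0.0302,0]],
    [[-0.0006,0,-0.0041],[0,-0.0302,0]],
    [[-0.0006,0,-0.0041],[0,-0.0302,0]],
    [[-0.0006,0,-0.0041],[0,-0.0302,0]],
    [[-0.0006,0,-0.0041],[0,-0.0302,0]],
    [[-0.0006,0,-0.0041],[0,-0.0302,0]],
    [[-0.0006,0,-0.0041],[0,-0.0302,0]],
    [[0,0,0],[0,0,0]],
    [[0,0,0],[0,0,0]],
    [[0,0,0],[0,0,0]]
  ]
}}

```text
time_s: 7.85
eef_pos: [558.3, -58.8, 199.2]
ee_rot: [-0.021, 0.971, -0.217, -0.094]
force: [-4.2, 3.0, -0.6]
grip_width: 0.177
```

```bash
python3 - <<'E'
from rig import ctrl,cams
import cv2,json
s=ctrl.sense(); print(s['eef_pos'],s['force'],s['wrist_torque'],s['grip_width']*85)
im=cams.capture("wrist"); cv2.imwrite("pics/wrist5.png",im[:,:,::-1])
im=cams.capture("side"); cv2.imwrite("pics/side5.png",cv2.resize(im[120:440,240:640,::-1],None,fx=1.8,fy=1.8))
from plan import *
for t in np.linspace(.543,.1,9): pass
r=rows([(t,.19) for t in np.linspace(.543,.1,17)])
for x in r: print([[float(v) for v in q] for q in x])
E
```

```text
[558.28147283 -58.78747134 199.15663633] [-4.23321958  3.02024027 -0.55031392] [ 0.36265087  0.6144909  -0.08724588] 15.016548506326947
[[-0.0018, 0.007, 0.0003], [-0.0053, -0.0, -0.0349]]
[[-0.0018, 0.007, 0.0003], [-0.0053, -0.0, -0.0349]]
[[-0.0018, 0.007, 0.0003], [-0.0053, 0.0, -0.0349]]
[[-0.0018, 0.007, 0.0003], [-0.0053, 0.0, -0.0349]]
[[-0.0018, 0.007, 0.0003], [-0.0053, 0.0, -0.0349]]
[[-0.0018, 0.007, 0.0003], [-0.0053, -0.0, -0.0349]]
[[-0.0018, 0.007, 0.0003], [-0.0053, 0.0, -0.0349]]
[[-0.0018, 0.007, 0.0003], [-0.0053, 0.0, -0.0349]]
[[-0.0018, 0.007, 0.0003], [-0.0053, 0.0, -0.0349]]
[[-0.0018, 0.007, 0.0003], [-0.0053, 0.0, -0.0349]]
[[-0.0018, 0.007, 0.0003], [-0.0053, 0.0, -0.0349]]
[[-0.0018, 0.007, 0.0003], [-0.0053, -0.0, -0.0349]]
[[-0.0018, 0.007, 0.0003], [-0.0053, 0.0, -0.0349]]
[[-0.0018, 0.007, 0.0003], [-0.0053, -0.0, -0.0349]]
[[-0.0018, 0.007, 0.0003], [-0.0053, 0.0, -0.0349]]
[[-0.0018, 0.007, 0.0003], [-0.0053, 0.0, -0.0349]]
```

View pics/wrist5.png

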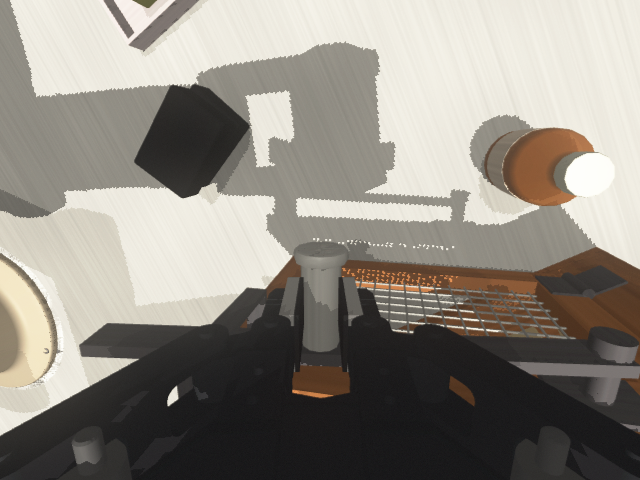

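View pics/side5.png

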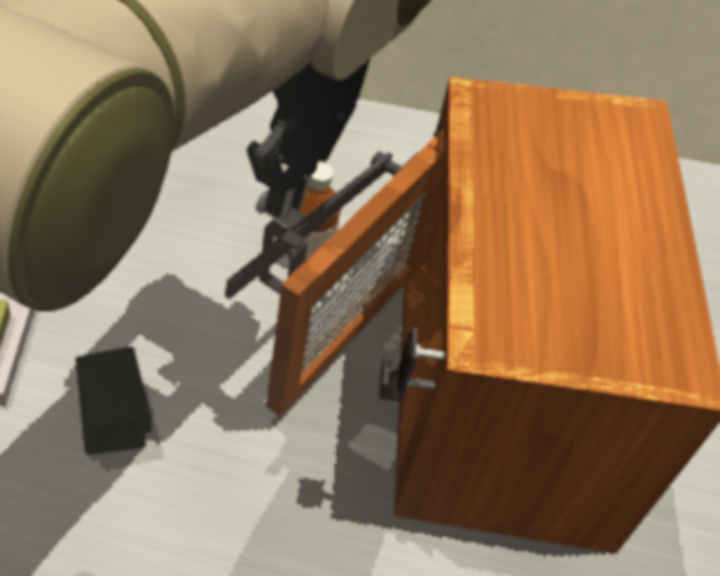

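Request:
{"fn": "play_rows", "kwargs": {
  "steps": [
    [[-0.0018,0.007,0.0003],[-0.0053,0,-0.0349]],
    [[-0.0018,0.007,0.0003],[-0.0053,0,-0.0349]],
    [[-0.0018,0.007,0.0003],[-0.0053,0,-0.0349]],
    [[-0.0018,0.007,0.0003],[-0.0053,0,-0.0349]],
    [[-0.0018,0.007,0.0003],[-0.0053,0,-0.0349]],
    [[-0.0018,0.007,0.0003],[-0.0053,0,-0.0349]],
    [[-0.0018,0.007,0.0003],[-0.0053,0,-0.0349]],
    [[-0.0018,0.007,0.0003],[-0.0053,0,-0.0349]]
  ]
}}

```text
time_s: 8.75
eef_pos: [534.0, -94.6, 199.3]
ee_rot: [-0.015, 0.99, -0.107, -0.094]
force: [-2.8, 4.3, -2.0]
grip_width: 0.173
```

```bash
cat > st.py <<'E'
from rig import ctrl
from plan import *
s=ctrl.sense(); q=s['ee_rot']; B=R.from_quat([q[1],q[2],q[3],q[0]])
ax=B.as_matrix(); x=ax[:,0]; psi=np.arctan2(x[1],x[0]); a=np.arcsin(-x[2])
n=np.array([-np.sin(psi),np.cos(psi),0]); u=np.array([np.cos(psi),np.sin(psi),0])
g=s['eef_pos']-19*ax[:,2]
k=g-H.tolist().__add__([0]) if False else g-np.array([*H,0])
print('t',s['time_s'],'th_rot',round(PSI0-psi,4),'pv_rot',round(a+.04,4),'grasp',g.round(2))
# door angle from grasp point: vector hinge->knob = r*d+53n
r=np.hypot(k[0],k[1]); ang=np.arctan2(k[1],k[0]); base=np.arctan2(53,-(188)); 
print('th_pos',round((PSI0+base-ang+np.pi)%(2*np.pi)-np.pi,4),'rad err',round(r-np.hypot(188-130*(1-np.cos(a)),53),2),'pv_z',round(np.arcsin((g[2]-200)/130)+.04,4))
f=s['force']; print('F out(n)',round(f@n,2),'F hinge(u)',round(f@u,2),'Fz',round(f[2],2),'tq',s['wrist_torque'].round(2),'w',round(s['grip_width'],3))
E
python3 st.py
```

```text
t 8.75 th_rot 0.3161 pv_rot 0.2313 grasp [537.46 -95.55 217.95]
th_pos 0.3218 rad err 1.19 pv_z 0.1785
F out(n) 3.63 F hinge(u) -3.65 Fz -2.03 tq [ 0.52  0.35 -0.11] w 0.173
```

Request:
{"fn": "play_rows", "kwargs": {
  "steps": [
    [[-0.0018,0.007,0.0003],[-0.0053,0,-0.0349]],
    [[-0.0018,0.007,0.0003],[-0.0053,0,-0.0349]],
    [[-0.0018,0.007,0.0003],[-0.0053,0,-0.0349]],
    [[-0.0018,0.007,0.0003],[-0.0053,0,-0.0349]],
    [[-0.0018,0.007,0.0003],[-0.0053,0,-0.0349]],
    [[-0.0018,0.007,0.0003],[-0.0053,0,-0.0349]],
    [[-0.0018,0.007,0.0003],[-0.0053,0,-0.0349]],
    [[-0.0018,0.007,0.0003],[-0.0053,0,-0.0349]],
    [[0,0,0],[0,0,0]],
    [[0,0,0],[0,0,0]]
  ]
}}

```text
time_s: 9.75
eef_pos: [518.0, -135.1, 199.1]
ee_rot: [-0.009, 0.996, 0.002, -0.094]
force: [-4.3, 2.8, -0.6]
grip_width: 0.176
```

```bash
python3 st.py; python3 - <<'E'
from rig import cams
import cv2
from plan import *
im=cams.capture("scene"); cv2.imwrite("pics/scene6.png",cv2.resize(im[190:430,60:380,::-1],None,fx=2.4,fy=2.4))
im=cams.capture("side"); cv2.imwrite("pics/side6.png",cv2.resize(im[200:400,360:560,::-1],None,fx=3,fy=3))
print(rows([(.1,.19),(.08,.19)],5))
E
```

```text
t 9.75 th_rot 0.0951 pv_rot 0.2286 grasp [ 521.57 -135.42  217.77]
th_pos 0.1003 rad err 0.93 pv_z 0.1772
F out(n) 2.78 F hinge(u) -4.26 Fz -0.62 tq [ 0.29  0.77 -0.09] w 0.176
[[[np.float64(-0.00135), np.float64(0.00506), np.float64(0.0002)], [np.float64(-0.00381), np.float64(-0.0), np.float64(-0.02518)]]]
```

View pics/scene6.png

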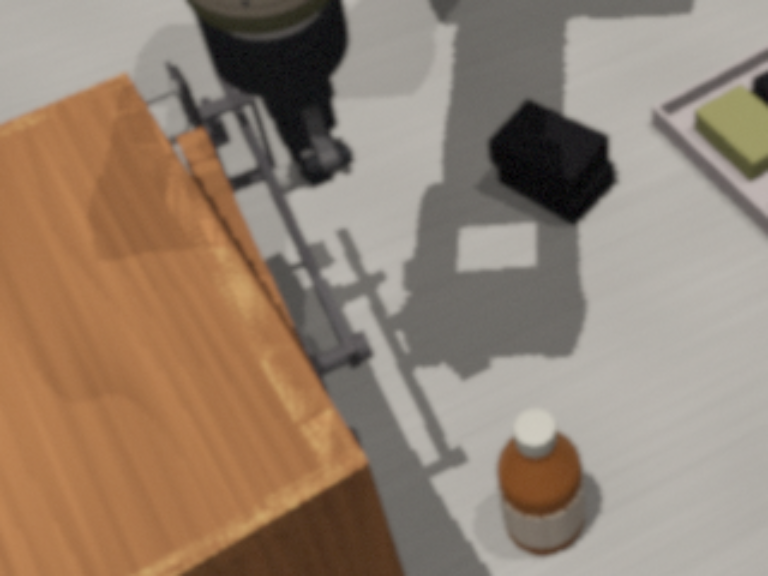

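View pics/side6.png

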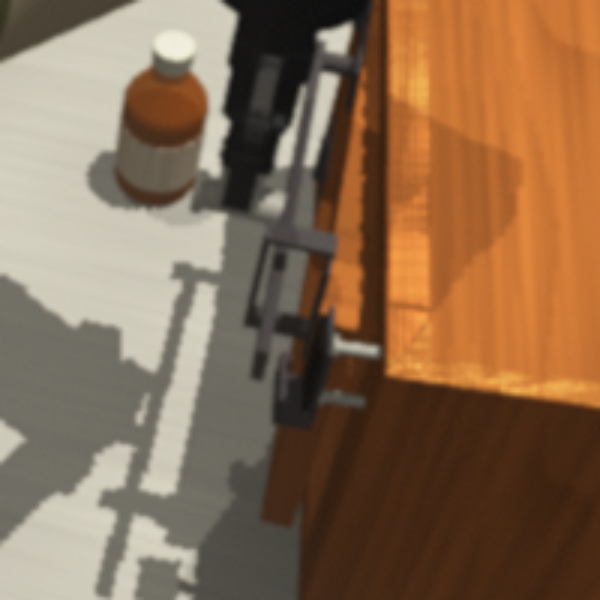

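Request:
{"fn": "play_rows", "kwargs": {
  "steps": [
    [[-0.0007,0.0025,0.0001],[-0.0019,0,-0.0126]],
    [[-0.0007,0.0025,0.0001],[-0.0019,0,-0.0126]],
    [[-0.0007,0.0025,0.0001],[-0.0019,0,-0.0126]],
    [[-0.0007,0.0025,0.0001],[-0.0019,0,-0.0126]],
    [[0,0,0],[0,0,0]],
    [[0,0,0],[0,0,0]]
  ]
}}

```text
time_s: 10.45
eef_pos: [516.2, -142.5, 199.1]
ee_rot: [-0.008, 0.995, 0.022, -0.094]
force: [-4.6, 2.7, -2.0]
grip_width: 0.175
```

```bash
python3 st.py
```

```text
t 10.45 th_rot 0.0547 pv_rot 0.2275 grasp [ 519.72 -142.73  217.75]
th_pos 0.0614 rad err 0.86 pv_z 0.177
F out(n) 2.95 F hinge(u) -4.49 Fz -1.99 tq [ 0.28  0.65 -0.11] w 0.175
```

Request:
{"fn": "play_rows", "kwargs": {
  "steps": [
    [[-0.0003,0.001,0],[-0.0008,0,-0.005]],
    [[-0.0003,0.001,0],[-0.0008,0,-0.005]],
    [[0,0,0],[0,0,0]]
  ]
}}

```text
time_s: 10.75
eef_pos: [515.9, -143.9, 199.1]
ee_rot: [-0.007, 0.995, 0.027, -0.094]
force: [-3.5, 2.9, -1.9]
grip_width: 0.175
```

```bash
python3 st.py
```

```text
t 10.75 th_rot 0.0464 pv_rot 0.2272 grasp [ 519.4  -144.08  217.79]
th_pos 0.0542 rad err 0.85 pv_z 0.1773
F out(n) 3.11 F hinge(u) -3.38 Fz -1.94 tq [ 0.46  0.6  -0.16] w 0.175
```

Request:
{"fn": "play_rows", "kwargs": {
  "steps": [
    [[-0.0003,0.001,0],[-0.0008,0,-0.005]],
    [[-0.0003,0.001,0],[-0.0008,0,-0.005]],
    [[0,0,0],[0,0,0]]
  ]
}}

```text
time_s: 11.05
eef_pos: [515.5, -145.4, 199.2]
ee_rot: [-0.007, 0.995, 0.031, -0.094]
force: [-4.3, 3.3, -1.1]
grip_width: 0.174
```

```bash
python3 st.py
```

```text
t 11.05 th_rot 0.0384 pv_rot 0.227 grasp [ 519.07 -145.58  217.85]
th_pos 0.0463 rad err 0.83 pv_z 0.1777
F out(n) 3.54 F hinge(u) -4.04 Fz -1.05 tq [ 0.44  0.52 -0.13] w 0.174
```

Request:
{"fn": "play_rows", "kwargs": {
  "steps": [
    [[-0.0002,0.0007,0],[-0.0005,0,-0.0035]],
    [[-0.0002,0.0007,0],[-0.0005,0,-0.0035]],
    [[0,0,0],[0,0,0]]
  ]
}}

```text
time_s: 11.35
eef_pos: [515.3, -146.5, 199.3]
ee_rot: [-0.007, 0.995, 0.033, -0.094]
force: [-3.7, 2.9, -1.4]
grip_width: 0.18
```

Request:
{"fn": "play_rows", "kwargs": {
  "steps": [
    [[-0.0002,0.0007,0],[-0.0005,0,-0.0035]],
    [[-0.0002,0.0007,0],[-0.0005,0,-0.0035]],
    [[0,0,0],[0,0,0]]
  ]
}}

```text
time_s: 11.65
eef_pos: [515.1, -147.5, 199.3]
ee_rot: [-0.007, 0.995, 0.036, -0.094]
force: [-4.2, 3.3, -1.5]
grip_width: 0.175
```

Request:
{"fn": "play_rows", "kwargs": {
  "steps": [
    [[-0.0002,0.0007,0],[-0.0005,0,-0.0035]],
    [[-0.0002,0.0007,0],[-0.0005,0,-0.0035]],
    [[0,0,0],[0,0,0]]
  ]
}}

```text
time_s: 11.95
eef_pos: [514.9, -148.6, 199.3]
ee_rot: [-0.007, 0.995, 0.039, -0.093]
force: [-4.6, 2.9, -2.0]
grip_width: 0.176
```

Request:
{"fn": "play_rows", "kwargs": {
  "steps": [
    [[-0.0002,0.0007,0],[-0.0005,0,-0.0035]],
    [[-0.0002,0.0007,0],[-0.0005,0,-0.0035]],
    [[0,0,0],[0,0,0]]
  ]
}}

```text
time_s: 12.25
eef_pos: [514.7, -149.3, 199.3]
ee_rot: [-0.007, 0.995, 0.042, -0.093]
force: [-3.0, 4.5, -1.3]
grip_width: 0.174
```

```bash
python3 st.py;python3 - <<'E'
from rig import cams
import cv2
im=cams.capture("side"); cv2.imwrite("pics/side7.png",cv2.resize(im[200:400,360:560,::-1],None,fx=3,fy=3))
E
```

```text
t 12.25 th_rot 0.0158 pv_rot 0.2262 grasp [ 518.28 -149.41  218.  ]
th_pos 0.0262 rad err 0.79 pv_z 0.1789
F out(n) 4.77 F hinge(u) -2.57 Fz -1.35 tq [ 0.73  0.44 -0.23] w 0.174
```

View pics/side7.png

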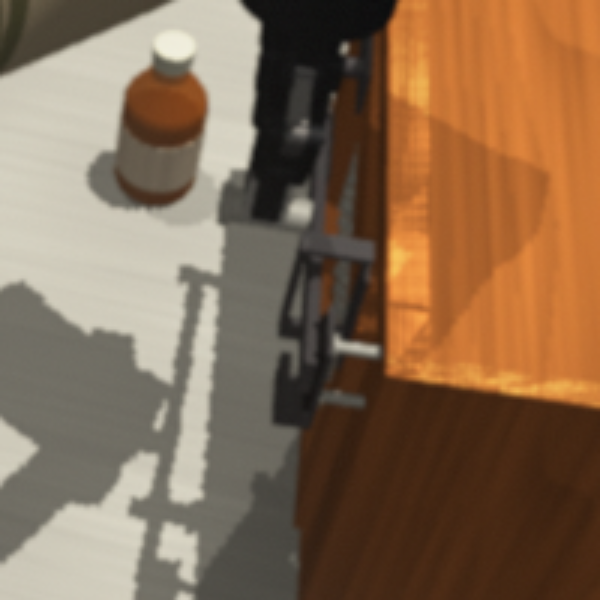

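Request:
{"fn": "play_rows", "kwargs": {
  "steps": [
    [[-0.0002,0.0007,0],[-0.0005,0,-0.0035]],
    [[0,0,0],[0,0,0]],
    [[0,0,0],[0,0,0]]
  ]
}}

```text
time_s: 12.6
eef_pos: [514.7, -149.6, 199.3]
ee_rot: [-0.007, 0.995, 0.043, -0.093]
force: [-2.6, 6.1, -1.2]
grip_width: 0.177
```

```bash
python3 st.py
```

```text
t 12.6 th_rot 0.0129 pv_rot 0.226 grasp [ 518.23 -149.68  218.  ]
th_pos 0.0247 rad err 0.78 pv_z 0.1789
F out(n) 6.29 F hinge(u) -2.06 Fz -1.19 tq [ 0.97  0.42 -0.28] w 0.177
```

```bash
python3 - <<'E'
from plan import *
for r in rows([(.02,v) for v in [.19,.165,.14,.115,.09,.065]],5): print([[float(v) for v in q] for q in r])
E
```

```text
[[0.00069, -0.0, 0.00432], [0.0, 0.03183, -0.0]]
[[0.00069, -0.0, 0.00432], [-0.0, 0.03183, -0.0]]
[[0.00069, 0.0, 0.00432], [0.0, 0.03183, 0.0]]
[[0.00069, -0.0, 0.00432], [0.0, 0.03183, 0.0]]
[[0.00069, 0.0, 0.00432], [0.0, 0.03183, -0.0]]
```

Request:
{"fn": "play_rows", "kwargs": {
  "steps": [
    [[0.0007,0,0.0043],[0,0.0318,0]],
    [[0.0007,0,0.0043],[0,0.0318,0]],
    [[0,0,0],[0,0,0]],
    [[0,0,0],[0,0,0]]
  ]
}}

```text
time_s: 13.0
eef_pos: [514.9, -149.5, 192.7]
ee_rot: [-0.008, 0.997, 0.043, -0.068]
force: [-0.4, 6.2, -2.5]
grip_width: 0.173
```

```bash
python3 st.py
```

```text
t 13.0 th_rot 0.0143 pv_rot 0.175 grasp [ 517.45 -149.72  211.53]
th_pos 0.0238 rad err 0.52 pv_z 0.1288
F out(n) 6.23 F hinge(u) 0.19 Fz -2.52 tq [ 0.92 -0.01 -0.23] w 0.173
```

Request:
{"fn": "play_rows", "kwargs": {
  "steps": [
    [[0.0004,0,0.0022],[0,0.016,0]],
    [[0.0004,0,0.0022],[0,0.016,0]],
    [[0,0,0],[0,0,0]],
    [[0,0,0],[0,0,0]]
  ]
}}

```text
time_s: 13.4
eef_pos: [515.1, -149.5, 189.6]
ee_rot: [-0.009, 0.998, 0.043, -0.055]
force: [-1.3, 5.9, -1.6]
grip_width: 0.18
```

```bash
python3 st.py
```

```text
t 13.4 th_rot 0.0148 pv_rot 0.1498 grasp [ 517.21 -149.77  208.44]
th_pos 0.0233 rad err 0.36 pv_z 0.1049
F out(n) 5.98 F hinge(u) -0.8 Fz -1.59 tq [ 0.92  0.04 -0.18] w 0.18
```

Request:
{"fn": "play_rows", "kwargs": {
  "steps": [
    [[0.0004,0,0.0022],[0,0.016,0]],
    [[0,0,0],[0,0,0]],
    [[0,0,0],[0,0,0]]
  ]
}}

```text
time_s: 13.7
eef_pos: [515.2, -149.5, 187.9]
ee_rot: [-0.009, 0.998, 0.043, -0.049]
force: [-0.8, 6.0, -2.2]
grip_width: 0.176
```

```bash
python3 st.py
```

```text
t 13.7 th_rot 0.015 pv_rot 0.1372 grasp [ 517.11 -149.74  206.79]
th_pos 0.0233 rad err 0.3 pv_z 0.0922
F out(n) 6.01 F hinge(u) -0.29 Fz -2.24 tq [ 0.87  0.05 -0.21] w 0.176
```

Request:
{"fn": "play_rows", "kwargs": {
  "steps": [
    [[0.0004,0,0.0022],[0,0.016,0]],
    [[0.0004,0,0.0022],[0,0.016,0]],
    [[0,0,0],[0,0,0]],
    [[0,0,0],[0,0,0]]
  ]
}}

```text
time_s: 14.1
eef_pos: [515.6, -149.5, 184.6]
ee_rot: [-0.009, 0.998, 0.043, -0.036]
force: [-0.3, 5.0, -1.1]
grip_width: 0.173
```

```bash
python3 st.py;python3 - <<'E'
from rig import cams
import cv2
im=cams.capture("side"); cv2.imwrite("pics/side8.png",cv2.resize(im[200:400,360:560,::-1],None,fx=3,fy=3))
E
```

```text
t 14.1 th_rot 0.0157 pv_rot 0.1118 grasp [ 516.97 -149.74  203.51]
th_pos 0.0232 rad err 0.17 pv_z 0.067
F out(n) 4.98 F hinge(u) 0.09 Fz -1.08 tq [ 0.87  0.01 -0.16] w 0.173
```

View pics/side8.png

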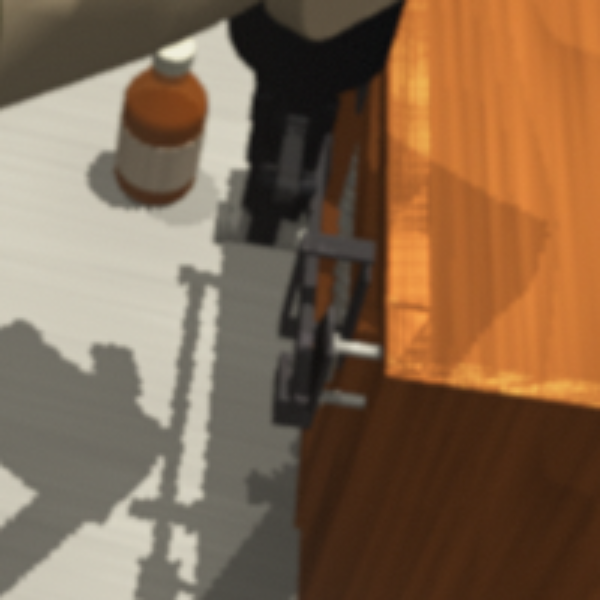

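Request:
{"fn": "play_rows", "kwargs": {
  "steps": [
    [[0.0004,0,0.0022],[0,0.016,0]],
    [[0,0,0],[0,0,0]],
    [[0,0,0],[0,0,0]]
  ]
}}

```text
time_s: 14.45
eef_pos: [515.8, -149.4, 182.9]
ee_rot: [-0.01, 0.999, 0.043, -0.03]
force: [-1.2, 4.1, -0.6]
grip_width: 0.175
```

Request:
{"fn": "play_rows", "kwargs": {
  "steps": [
    [[0.0003,0,0.0015],[0,0.011,0]],
    [[0,0,0],[0,0,0]],
    [[0,0,0],[0,0,0]]
  ]
}}

```text
time_s: 14.75
eef_pos: [515.9, -149.4, 181.8]
ee_rot: [-0.01, 0.999, 0.042, -0.026]
force: [-0.6, 5.5, -0.1]
grip_width: 0.177
```

```bash
python3 st.py
```

```text
t 14.75 th_rot 0.0161 pv_rot 0.0906 grasp [ 516.93 -149.72  200.81]
th_pos 0.0232 rad err 0.05 pv_z 0.0462
F out(n) 5.54 F hinge(u) -0.13 Fz -0.08 tq [ 0.81  0.02 -0.12] w 0.177
```

Request:
{"fn": "play_rows", "kwargs": {
  "steps": [
    [[0.0002,0,0.0009],[0,0.0065,0]],
    [[0,0,0],[0,0,0]],
    [[0,0,0],[0,0,0]]
  ]
}}

```text
time_s: 15.05
eef_pos: [516.0, -149.4, 181.2]
ee_rot: [-0.01, 0.999, 0.042, -0.023]
force: [-0.6, 5.5, 0.3]
grip_width: 0.178
```

```bash
python3 st.py
```

```text
t 15.05 th_rot 0.0162 pv_rot 0.0855 grasp [ 516.94 -149.72  200.21]
th_pos 0.0232 rad err 0.01 pv_z 0.0416
F out(n) 5.49 F hinge(u) -0.14 Fz 0.33 tq [ 0.8   0.06 -0.11] w 0.178
```

Request:
{"fn": "play_rows", "kwargs": {
  "steps": [
    [[0.0002,0,0.0009],[0,0.0065,0]],
    [[0,0,0],[0,0,0]],
    [[0,0,0],[0,0,0]]
  ]
}}

```text
time_s: 15.35
eef_pos: [516.2, -149.4, 180.9]
ee_rot: [-0.01, 0.999, 0.042, -0.021]
force: [-1.4, 5.6, 2.1]
grip_width: 0.174
```

```bash
python3 st.py
```

```text
t 15.35 th_rot 0.0163 pv_rot 0.0803 grasp [ 516.96 -149.7   199.85]
th_pos 0.0233 rad err -0.03 pv_z 0.0389
F out(n) 5.7 F hinge(u) -0.96 Fz 2.07 tq [ 0.9   0.24 -0.15] w 0.174
```

Request:
{"fn": "play_rows", "kwargs": {
  "steps": [
    [[0,-0.0005,0.0003],[0,0,0]],
    [[0,-0.0005,0],[0,0,0]],
    [[0,-0.0005,0],[0,0,0]],
    [[0,0,0],[0,0,0]],
    [[0,0,0],[0,0,0]]
  ]
}}

```text
time_s: 15.85
eef_pos: [516.2, -149.2, 180.8]
ee_rot: [-0.009, 0.999, 0.043, -0.02]
force: [-0.9, 3.2, 3.2]
grip_width: 0.177
```

```bash
python3 st.py
```

```text
t 15.85 th_rot 0.0161 pv_rot 0.0798 grasp [ 516.97 -149.53  199.8 ]
th_pos 0.0242 rad err -0.01 pv_z 0.0385
F out(n) 3.29 F hinge(u) -0.61 Fz 3.22 tq [ 0.4   0.17 -0.1 ] w 0.177
```

Request:
{"fn": "play_rows", "kwargs": {
  "steps": [
    [[0,0,0],[0,0,0]],
    [[0,0,0],[0,0,0]],
    [[0,0,0],[0,0,0]],
    [[0,0,0],[0,0,0]],
    [[0,0,0],[0,0,0]],
    [[0,0,0],[0,0,0]],
    [[0,0,0],[0,0,0]],
    [[0,0,0],[0,0,0]]
  ],
  "grip": 0.4
}}

```text
time_s: 16.65
eef_pos: [516.0, -149.2, 180.7]
ee_rot: [-0.009, 0.999, 0.043, -0.021]
force: [0.5, -0.3, 0.1]
grip_width: 0.602
```

```bash
python3 st.py;python3 - <<'E'
from rig import cams
import cv2
im=cams.capture("side"); cv2.imwrite("pics/side9.png",cv2.resize(im[200:400,360:560,::-1],None,fx=3,fy=3))
im=cams.capture("wrist"); cv2.imwrite("pics/wrist9.png",im[:,:,::-1])
E
```

```text
t 16.65 th_rot 0.016 pv_rot 0.0803 grasp [ 516.81 -149.5   199.71]
th_pos 0.0242 rad err 0.16 pv_z 0.0378
F out(n) -0.29 F hinge(u) 0.43 Fz 0.08 tq [ 0.    0.   -0.05] w 0.602
```

View pics/side9.png

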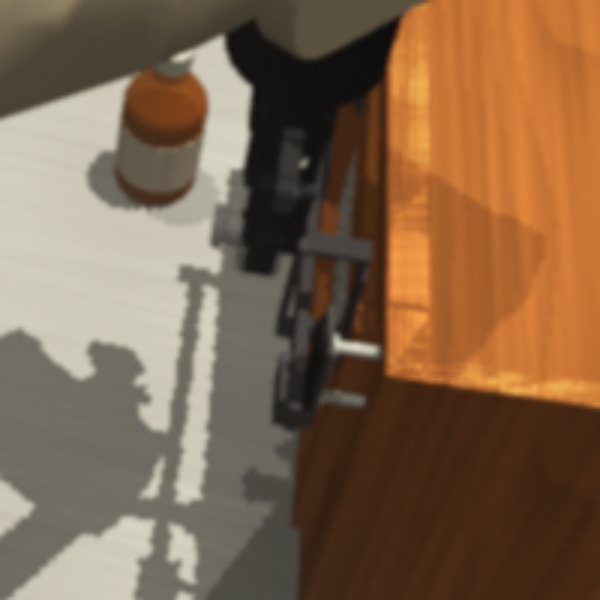

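View pics/wrist9.png

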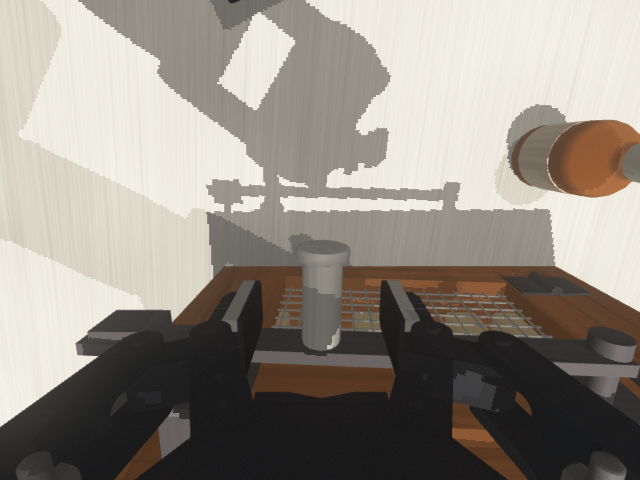

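Request:
{"fn": "play_rows", "kwargs": {
  "steps": [
    [[0,0,-0.01],[0,0,0]],
    [[0,0,-0.02],[0,0,0]],
    [[0,0,-0.03],[0,0,0]],
    [[0,0,-0.03],[0,0,0]],
    [[0,0,-0.03],[0,0,0]],
    [[0,0,-0.03],[0,0,0]],
    [[0,0,-0.03],[0,0,0]],
    [[0,-0.04,-0.02],[0,0,0]],
    [[0,-0.04,0],[0,0,0]],
    [[0,-0.04,0],[0,0,0]],
    [[0,0,0],[0,0,0]],
    [[0,0,0],[0,0,0]]
  ]
}}

```text
time_s: 17.95
eef_pos: [514.7, -61.9, 332.9]
ee_rot: [-0.009, 0.999, 0.043, -0.02]
force: [-1.0, 0.0, -0.3]
grip_width: 0.599
```

```bash
python3 st.py;python3 - <<'E'
from rig import cams
import cv2
for n in ["side","scene","wrist"]:
    im=cams.capture(n); cv2.imwrite(f"pics/{n}10.png",im[:,:,::-1])
    if n=="side": cv2.imwrite("pics/side10z.png",cv2.resize(im[200:400,360:560,::-1],None,fx=3,fy=3))
    for t in ["knob","tray","bottle","soap_low","soap_high"]: print(n,t,cams.tip_of(n,t)[:1])
E
```

```text
t 17.95 th_rot 0.015 pv_rot 0.0797 grasp [515.44 -62.18 351.84]
th_pos 0.404 rad err 35.02 pv_z nan
F out(n) 0.13 F hinge(u) -0.98 Fz -0.31 tq [ 0.03  0.03 -0.  ] w 0.599
side knob [{'pixel': [444.7, 273.5], 'p': 0.57}]
side tray []
side bottle [{'pixel': [413.2, 257.5], 'p': 0.84}]
side soap_low [{'pixel': [299.7, 351.9], 'p': 0.61}]
side soap_high [{'pixel': [302.3, 343.7], 'p': 0.93}]
scene knob [{'pixel': [184.0, 268.8], 'p': 0.68}]
scene tray [{'pixel': [397.1, 257.3], 'p': 0.57}]
scene bottle [{'pixel': [288.2, 407.9], 'p': 0.72}]
scene soap_low [{'pixel': [292.9, 265.1], 'p': 0.73}]
scene soap_high [{'pixel': [289.1, 256.4], 'p': 0.68}]
wrist knob [{'pixel': [322.7, 310.4], 'p': 0.91}]
wrist tray []
wrist bottle [{'pixel': [467.3, 215.4], 'p': 0.94}]
wrist soap_low []
wrist soap_high [{'pixel': [275.5, 86.9], 'p': 0.94}]st.py:11: RuntimeWarning: invalid value encountered in arcsin
  print('th_pos',round((PSI0+base-ang+np.pi)%(2*np.pi)-np.pi,4),'rad err',round(r-np.hypot(188-130*(1-np.cos(a)),53),2),'pv_z',round(np.arcsin((g[2]-200)/130)+.04,4))
```

View pics/side10z.png

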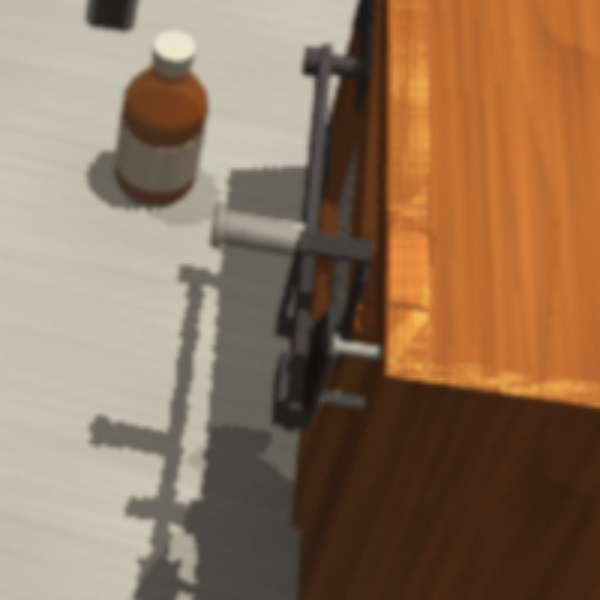

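View pics/scene10.png

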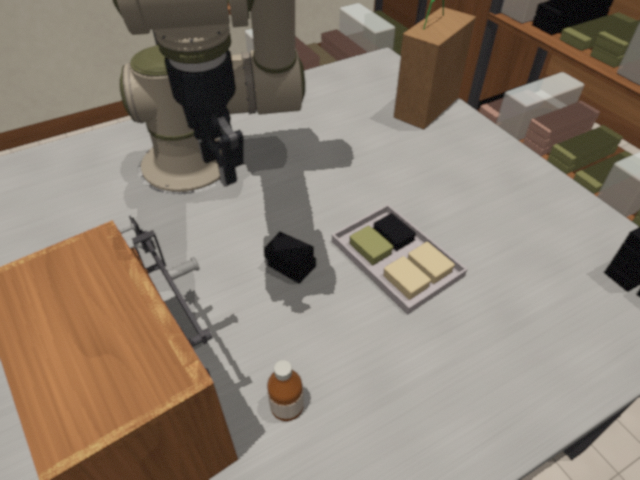

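View pics/wrist10.png

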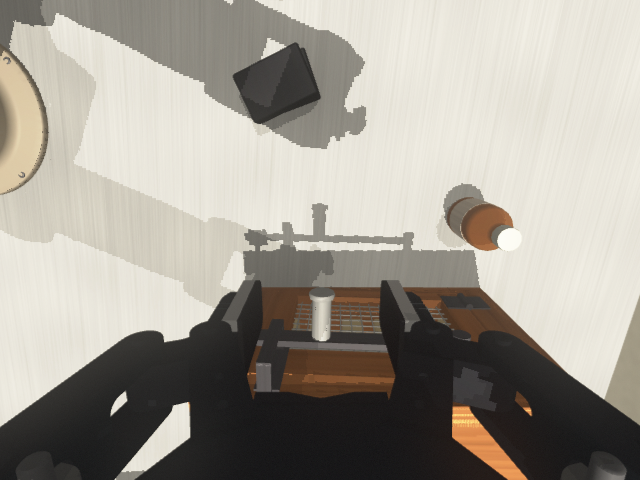

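```bash
python3 - <<'E'
from h import *
from plan import kn
print(tri(np.array([184.,268.8]),np.array([444.7,273.5])))
for th in (.0243,.03,.035):
  for pv in (.04,.06,.12):
    k=kn(th,pv)[0]; print(th,pv,k.round(1),proj('scene',k).round(1),proj('side',k).round(1))
import cv2
im=cv2.imread('pics/scene10.png'); cv2.imwrite('pics/scene11.png',cv2.resize(im[190:370,80:260],None,fx=3.3,fy=3.3,interpolation=cv2.INTER_CUBIC))
E
```

```text
(array([ 521.76811949, -147.99752039,  203.23200075]), np.float64(0.7693596838002463))
0.0243 0.04 [ 516.9 -149.5  200. ] [[183.2 268.1]] [[445.6 277.6]]
0.0243 0.06 [ 516.9 -149.5  202.6] [[182.8 267.1]] [[445.9 276.6]]
0.0243 0.12 [ 517.3 -149.5  210.4] [[181.9 263.9]] [[446.6 273.3]]
0.03 0.04 [ 517.1 -148.4  200. ] [[183.9 268. ]] [[445.  277.3]]
0.03 0.06 [ 517.1 -148.4  202.6] [[183.6 266.9]] [[445.2 276.3]]
0.03 0.12 [ 517.5 -148.4  210.4] [[182.7 263.8]] [[446. 273.]]
0.035 0.04 [ 517.3 -147.4  200. ] [[184.5 267.8]] [[444.4 277.1]]
0.035 0.06 [ 517.3 -147.4  202.6] [[184.2 266.7]] [[444.6 276.1]]
0.035 0.12 [ 517.7 -147.4  210.4] [[183.3 263.6]] [[445.4 272.8]]
```

View pics/scene11.png

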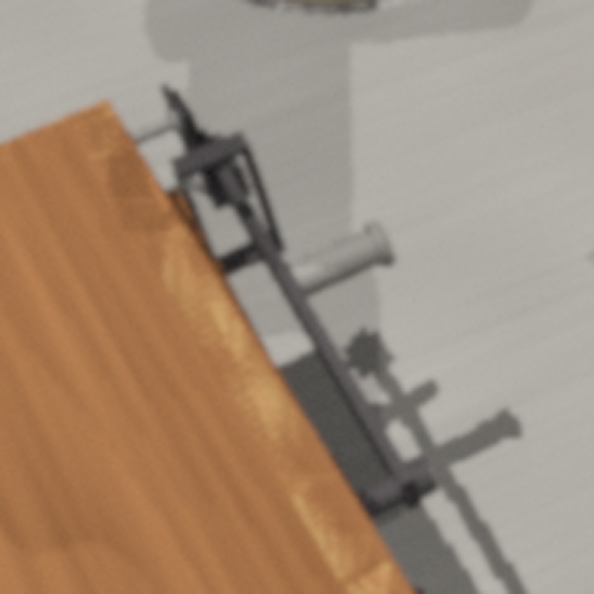

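```bash
python3 - <<'E'
import pickle,h
from h import *
from plan import *
from rig import cams
i=cams.camera_info("wrist"); h.C['wrist']=dict(f=i['fx'],c=(i['cx'],i['cy']),xyz=i['xyz'],q=i['attitude'])
for pv in (.04,.08,.12):
  th=.029; k=kn(th,pv)[0]; psi=PSI0-th; n=np.array([-np.sin(psi),np.cos(psi),0])
  for o in (27,72): print(pv,o,[ (c,h.proj(c,k+n*(o-53)).round(1).tolist()) for c in ('scene','side','wrist')])
E
```

```text
0.04 27 [('scene', [[168.0, 275.2]]), ('side', [[462.0, 280.1]]), ('wrist', [[320.7, 338.3]])]
0.04 72 [('scene', [[195.1, 262.9]]), ('side', [[432.8, 275.4]]), ('wrist', [[321.4, 294.3]])]
0.08 27 [('scene', [[167.2, 273.0]]), ('side', [[462.5, 278.0]]), ('wrist', [[320.6, 341.2]])]
0.08 72 [('scene', [[194.5, 260.7]]), ('side', [[433.3, 273.3]]), ('wrist', [[321.3, 296.7]])]
0.12 27 [('scene', [[166.6, 271.0]]), ('side', [[463.1, 275.8]]), ('wrist', [[320.7, 344.3]])]
0.12 72 [('scene', [[193.9, 258.6]]), ('side', [[433.7, 271.1]]), ('wrist', [[321.4, 299.2]])]
```

```bash
python3 - <<'E'
from rig import ctrl
print(ctrl.finish_job(), ctrl.sense()['time_s'])
E
```

```text
the job is handed in; nothing more can be done
the job is handed in; nothing more can be done
```

The door is shut and latched, and the job is handed in. The last checks came at about 18 s of the 64 s allowed.

- **What I did:** I pinched the knob, raised the bar to about 0.19 rad, and swung the door in over the horn. The buffer was first felt at a door angle of about 0.025 rad. I lowered the bar until the floor of the catch was felt, eased off, opened the gripper and backed away.
- **Forces:** I estimate about 2 N on the buffer. On the floor, the vertical reading rose by about 5 N at the knob, a few newtons at the catch. Both are well under the 20 N limit.
- **Last checks:** After release the door stayed put with no force on the gripper. The pictures show the bar between the horn and the back leg. The knob is at seated height in the scene and wrist views, with the pivot about 0.04 rad and the door about 0.025 to 0.03 rad.
- **Bystanders:** The soaps and bottle are within about 3 pixels of where they started in both fixed views. The tray matched in the scene view, but the side-view network did not find it at the end.
- **Disagreement:** The side-view network put the knob a few millimetres higher, at low confidence (0.57). My own reading of that picture gave a pivot of about 0.05 to 0.06 rad, close to seated.

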